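# Set the scale's sliding stop in its notch and push the carton up to it

### The arm

A 7-joint arm with a two-finger parallel gripper is mounted at the origin on the work surface. World frame = base frame: x ahead of the robot, y to its left, z up, the work surface at z = 0. Lengths are in m, angles in rad, forces in N, time in s.
With the tool pointing down it reaches from about 0.425 to 0.925 m from the base axis. Payload 6.8 kg.
Tool frame: the origin (TCP) lies midway between the tips of the shut fingers; the grasp point (between the pads) lies 19 mm behind it; z points along the fingers, y is the line along which they close (so a half turn about z gives the same grasp; the last joint's range is limited). The gripper opens to 85 mm and grips with 20 to 120 N. Pads are 22 mm wide; open, the fingers measure 114 mm over their backs; the gripper's body (76 mm by 85 mm) begins 54 mm behind the grasp point. The pads swing forward as they close: fully open they stand 13 mm farther back than shut.
Start: joints at [1.079, 0.477, 0.022, 1.555, -0.011, 1.109, -0.083], TCP at [0.253, -0.626, 0.231] pointing down, gripper open.
Joint ranges: [-2.96, 2.96], [-0.34, 2.1], [-1.41, 1.46], [0.24, 2.44], [-1.37, 4.51], [0.17, 1.92], [-2.96, 2.96]. Speed limits (rad/s): [2.39, 2.39, 3.14, 3.14, 3.14, 3.14, 3.14].

### API

Orientations are given as a unit quaternion [w, x, y, z].
In Python, from station import * gives the robot as it stands.
- The arm moves only by the shell command python3 -m creep 'ROWS' [FORCE]. ROWS is JSON, a list of rows, each a list of 7 numbers: the gripper command: -1 is shut, 1 is fully open, values between are in proportion, then the shift along the world's x, y, z in mm, then the turn, a rotation vector about the world's x, y, z in rad. A call has 1 to 5 rows; each row shifts and turns the commanded pose from where the row before left it; what a row does not reach is not made up. A row lasts 1/8 s, in which the tool goes at most 62.5 mm and 10.7 degrees, less where a joint would pass 70% of its speed; a pose out of reach is approached as far as the arm can. A call is refused whole if a number of a shift passes 62.5 or a number of a turn 0.188, either way. A call with a gripper value outside its range is refused whole. The fingers move at their own pace and stop on an object; FORCE is the grip in N (left out, the last holds). Time passes only in rows, so rows that do not move let the fingers close. It gives the time, the measured TCP pose, the force, the opening and the grip force at its end, in the units of the state.
- get_obs(): the state, without advancing time (a new reading comes with each control period).
- read_camera(name): name is "side" or "top"; returns (picture, depth): 400x640x3 uint8, red, green, blue; 400x640 float32, m along the optical axis (not along the pixel's ray), 0 where there is no reading.
- camera_params(name): a dict with "intrinsics" (3x3 intrinsics, pixels), "k1" (the pictures are not rectified: a ray, as slopes to the right and down, at radius r is drawn at 1 + k1 r^2 times it, then the intrinsics apply), "cam_to_world" (4x4, takes a point from camera to world coordinates). Camera axes: x right, y up, looking along -z (the intrinsics and any distortion apply to the point x, -y, -z); pixel columns grow to the right and rows downward; lengths in m; the calibration is good to about 2 mm. A picture is of the moment at which its call begins. camera_params takes no time and is no camera call.
- hand_in(): hands the job in; it is judged then, once.
The state is a dict: "t": time; "q": joint angles; "joint_vel": joint speeds; "joint_torque": joint torques, N m; "eef_pos": TCP position; "tool_rot": TCP orientation; "contact_force": force on the tool from outside, world axes, zero at the start; "torque": the same for the moment, N m; "gripper_width": opening from 0.0 (shut) to 1.0 (fully open); "grasp_force": force on a finger pad.
Only numpy, scipy, OpenCV 4.12 (cv2) and the standard library are available. Lean on these libraries where they do the work, as an engineer would, in place of code of your own. Each camera call takes 0.05 s, during which the arm holds its last target. There are 200 camera calls.

### The job

On the counter scale, push the sliding stop along its rail, from left to right as seen from the robot, until its spring pin drops into the notch of the clip. Then push the carton along the platter, to the left, until it lies flat against the stop's blade, gently enough that the stop stays in its notch. Only push: do not grip or lift anything, keep off the pin, and leave the other things where they are.

Things in the scene. Friction and masses are not known exactly. Their poses are not given: they have to be found in the camera images.
- scale: Counter scale, fixed to the counter: housing about 345 x 360 mm, 80 mm tall, key panel towards the robot. Origin at counter level under the housing; axes x away from the robot, y to the left along the rail, z up. Its flat platter (top 100 mm above the counter) spans x -105 to +165 mm and y -185 to +185 mm. A flat rail 24 mm wide and 10 mm high runs along y at x = 135 mm on the platter's far side, with end blocks 20 mm high at its ends.
- stop (a joint): Travel of the aluminium sliding stop on the rail, m: 0 at the left (+y) end of the rail, growing towards the right (scale's -y), 0.276 at the right end. It slides with about 1 N of friction and stays where it is left. Riding up the first ridge of the notch clip takes a push of about 8 to 12 N; then the pin drops, the force dips and the stop pulls itself the last 3 to 5 mm into the notch; pushing it out again on the far side takes about 8 N or more.
- stop_centre (a point): Middle of the sliding stop's carriage, on the rail's centre line, 18 mm above the platter (axes as the scale's). The carriage is 39 mm in x, 44 mm in y, its roof 39 mm above the platter; a thin dark line on its far cheek marks the middle. In the notch, this point has the same x and y as notch.
- blade_mid (a point): Middle of the stop's blade, 90 mm towards the robot from the carriage's centre (axes as the scale's). The blade is an upright plate square to the rail, 8 mm thick in y, reaching from the carriage 64 mm further towards the robot than this point, its top 35 mm and its lower edge 3 mm above the platter. Its left (+y) face is 4 mm from this point: push the stop there. Its right (-y) face is the one the carton goes against.
- notch (a point): Centre of the notch of the steel clip on the rail, 18 mm above the platter (axes as the scale's): the valley between two rounded ridges across the rail, 17 mm apart, rising 6 mm over the rail. A steel tongue 12 mm wide with an upturned end sticks out of the clip beyond the rail's far side, centred on the notch. The clip is fixed on the rail but in a different place each time, to the right of the stop's start and to the left of the carton.
- pin (a joint): Height of the stop's spring pin, m, by its black 20 mm round head on top of the carriage (head's top about 47 mm above the platter when down): 0 to 0.001 when down, on the plain rail or in the notch; about 0.005 on top of a ridge. A spring of 3.5 to 4.5 N presses it down. It works by itself and is not to be touched.
- carton: Closed cardboard carton on the platter to the right of the stop: 90 mm (x) x 70 mm (y) x 60 mm tall, about 0.35 kg, turned up to 7 degrees from the scale. Origin at the centre of its underside, y its narrow way along the rail. Slides with some 1 to 3 N; there are 20 mm or more of platter to its right.
- weight_big: Stainless knobbed test weight, 38 mm diameter, 42 mm tall, loose on the platter's near-left corner. To be left alone; origin under its centre.
- weight_small: Stainless knobbed test weight, 28 mm diameter, 32 mm tall, loose on the platter's near-right corner. To be left alone; origin under its centre.
- carton2: A second cardboard carton, 80 x 80 x 50 mm, on the counter to the left, not on the scale. To be left alone; origin under its centre.
- label_roll: Roll of labels standing on end, 60 mm diameter, 45 mm tall, on the counter to the left. To be left alone; origin under its centre.
- calculator: Pocket calculator, 125 x 80 x 14 mm, on the counter to the right. To be left alone; origin under its centre.
- stapler: Stapler, 45 x 120 mm, 41 mm tall, on the counter to the right. To be left alone; origin under its centre.
- pen_cup: Grey plastic cup, 72 mm across, 95 mm tall, on the counter to the right, near the robot. To be left alone; origin under its centre.
Things that resemble listed ones, but are neither listed nor needed, are in the scene too. What is shaped like the carton but red or turquoise is not meant.

How it is judged:
On the way, in this order (a step that is already met when the one before it is completed fails the run):
1. the stop sits in the clip's notch with its pin down (y of stop_centre in the frame of notch between -0.003 and 0.003 m and value of joint pin below 0.002 m), for 0.2 s.
2. the carton lies flat against the stop's blade (all of step 1 and y of carton in the frame of blade_mid between -0.044 and -0.036 m and x of carton in the frame of blade_mid between -0.07 and 0.06 m and angle between the y axis of carton and the y axis of scale, either way round below 0.08 rad), for 0.2 s.
At the end, for the whole second after the job is handed in: The stop's centre is within 3 mm of the notch along the rail with the pin down (under 2 mm); the carton stands on the platter at rest, its left face within 5 mm of the blade's right face and square to it within 4.5 degrees, overlapping the blade (all of step 2 and angle between carton's own z axis and vertical below 0.05 rad and linear speed of carton below 0.01 m/s and z of carton in the frame of scale below 0.104 m); the robot touches nothing.
It fails at once if the carton is lifted or tipped (z of carton in the frame of scale above 0.112 m or angle between carton's own z axis and vertical above 0.2 rad).
It fails at once if the spring pin is handled (contact force between the fingers and pin above 1 N).
It fails at once if another thing is moved by more than 20 mm (distance of any of weight_big, weight_small, carton2, label_roll, calculator, stapler, pen_cup from where it was at the start of the episode above 0.02 m).
It also fails if it takes over 61 s, if anything falls off the work surface, if the arm or the gripper's body presses on something with over 40 N, if the wrist force passes 120 N, or if a joint passes its speed limit or range.

## Working session

There is one attempt and no reset: what is moved stays moved. The work goes in short steps, Python scripts to look and compute and a shell command to move; the robot and the scene stay as the last step left them, time stands still between calls to the robot, and variables do not carry over. Pictures are saved under pics/ and viewed, at most 10 in all, crops included, and the job is handed in when it is done.

```bash
mkdir -p pics; cat > h.py <<'E'
from station import *
import numpy as np, cv2
def look(n,tag):
    p,d=read_camera(n); cv2.imwrite(f'pics/{tag}.png',p[:,:,::-1]); np.savez(f'{tag}.npz',p=p,d=d); return p,d
def ray(n,u,v):
    c=camera_params(n);K=np.array(c["intrinsics"]);T=np.array(c["cam_to_world"])
    a,b=(u-K[0,2])/K[0,0],(v-K[1,2])/K[1,1]; x,y=a,b
    for _ in range(20):
        s=1+c["k1"]*(x*x+y*y); x,y=a/s,b/s
    return T[:3,3],T[:3,:3]@np.array([x,-y,-1.0])
def onz(n,u,v,z):
    o,r=ray(n,u,v); return o+r*(z-o[2])/r[2]
def pt(n,u,v,d):
    o,r=ray(n,u,v); return o+r*d
def proj(n,P):
    c=camera_params(n);K=np.array(c["intrinsics"]);T=np.array(c["cam_to_world"])
    q=T[:3,:3].T@(np.array(P)-T[:3,3]); x,y=q[0]/-q[2],-q[1]/-q[2]; s=1+c["k1"]*(x*x+y*y)
    return K[0,0]*x*s+K[0,2],K[1,1]*y*s+K[1,2]
E
python3 - <<'E'
from h import *
for n in("side","top"):
    look(n,n+"0"); print(n,camera_params(n))
print(get_obs())
E
```

```text
side {'intrinsics': array([[439.95244693,   0.        , 318.56820157],
       [  0.        , 439.95244693, 194.6218237 ],
       [  0.        ,   0.        ,   1.        ]]), 'k1': -0.050700005560917555, 'cam_to_world': array([[-0.93230483,  0.25468742, -0.25679179,  0.20766276],
       [-0.36113586, -0.6168466 ,  0.69934338,  0.75205906],
       [ 0.01971282,  0.74473794,  0.66706582,  0.8114386 ],
       [ 0.        ,  0.        ,  0.        ,  1.        ]])}
top {'intrinsics': array([[429.47753237,   0.        , 319.33887828],
       [  0.        , 429.47753237, 206.55148897],
       [  0.        ,   0.        ,   1.        ]]), 'k1': -0.07788786623402733, 'cam_to_world': array([[-9.00921345e-03,  9.76690702e-01, -2.14462365e-01,
         1.97702654e-01],
       [-9.99958958e-01, -8.59418926e-03,  2.86753787e-03,
         4.75219012e-03],
       [ 9.57567422e-04,  2.14479397e-01,  9.76728044e-01,
         1.30934432e+00],
       [ 0.00000000e+00,  0.00000000e+00,  0.00000000e+00,
         1.00000000e+00]])}
{'t': 0.1, 'q': array([ 1.07889884,  0.4777394 ,  0.02230443,  1.55636903, -0.01149466,
        1.10927486, -0.08311064]), 'joint_vel': array([ 0.00021535, -0.00182566,  0.00070463, -0.00269502, -0.00020941,
        0.00018408, -0.00157209]), 'joint_torque': array([ 3.61251448e-03, -5.97762966e+01,  1.61352754e+00, -2.81956816e+01,
        1.28341815e-02,  5.00995913e-03, -4.75085835e-05]), 'eef_pos': array([ 0.2525584 , -0.62539037,  0.23040051]), 'tool_rot': array([-8.04120803e-04,  9.81639186e-01,  1.90745424e-01, -2.11752739e-04]), 'contact_force': array([ 1.34755503, -0.63337829,  0.64571073]), 'torque': array([ 0.03024744, -0.00593241, -0.02260774]), 'grasp_force': 0.0, 'gripper_width': 0.9983009401495969}
```

View pics/top0.png

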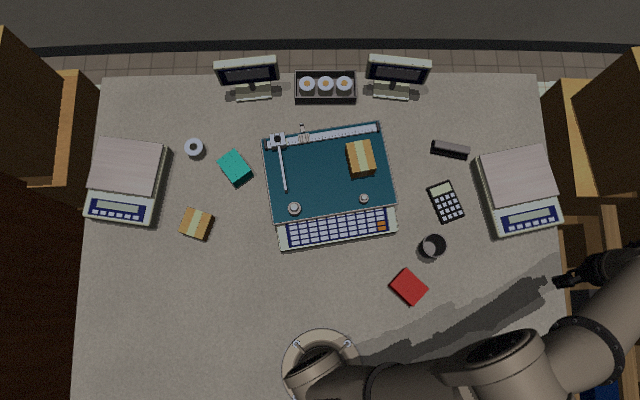

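View pics/side0.png

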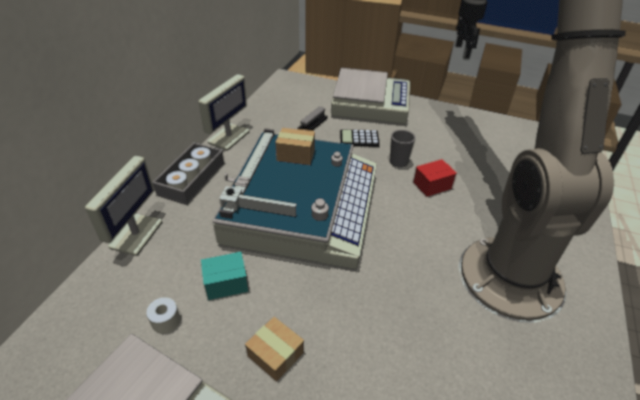

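The top view shows the platter (265–395, 125–215), the stop at (277,140) with its blade down to (285,190), the clip near (303,132), the carton at (360,158) and the weights at (294,208) and (364,198). The side view agrees. I'll zoom in next.

```bash
python3 - <<'E'
from h import *
a=np.load('top0.npz')['p'][112:232,255:405]; b=np.load('side0.npz')['p'][120:220,210:360]
A=cv2.resize(a,None,fx=5,fy=5,interpolation=cv2.INTER_CUBIC); cv2.imwrite('pics/ztop.png',cv2.convertScaleAbs(A[:,:,::-1],alpha=1.3))
B=cv2.resize(b,None,fx=5,fy=5,interpolation=cv2.INTER_CUBIC); cv2.imwrite('pics/zside.png',cv2.convertScaleAbs(B[:,:,::-1],alpha=1.3))
E
```

```text
(no output)
```

View pics/ztop.png

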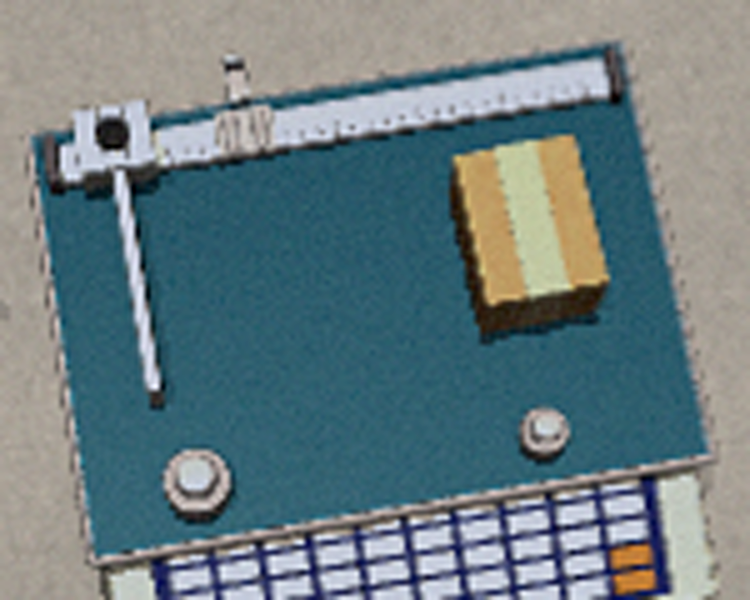

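View pics/zside.png

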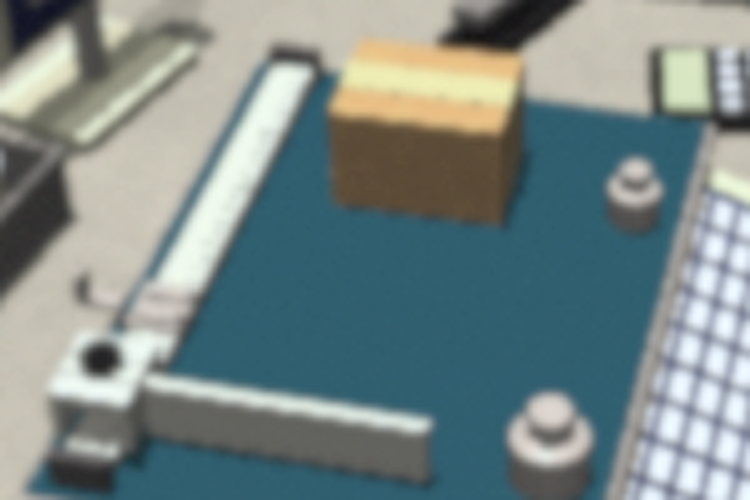

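The zooms show the carriage and its pin head at top-crop (112,131), the blade tip at (155,390) and the clip at (245,130), with its tongue at (235,80). The carton top corners are (455,157), (573,137), (606,278) and (487,303). In the side crop, the pin head is at (100,357) and the blade tip at (430,425).

```bash
python3 - <<'E'
from h import *
np.set_printoptions(precision=4,suppress=True)
t=lambda U,V:((U+.5)/5-.5+255,(V+.5)/5-.5+112)
s=lambda U,V:((U+.5)/5-.5+210,(V+.5)/5-.5+120)
def tri(a,b):
    o1,r1=ray("top",*t(*a));o2,r2=ray("side",*s(*b))
    k=np.linalg.lstsq(np.c_[r1,-r2],o2-o1,rcond=None)[0]; p,q=o1+r1*k[0],o2+r2*k[1]; return (p+q)/2,np.linalg.norm(p-q)
for n,a,b in[("pin",(112,130),(100,352)),("bladetip",(155,390),(430,422)),("cart nearL",(487,303),(503,132)),("cart farL",(455,157),(335,110)),("cart farR",(573,137),(365,42)),("cart nearR",(606,278),(522,60)),("big",(197,478),(550,410)),("small",(545,425),(637,168)),("tongue tip",(235,65),(83,283))]: print(n,*tri(a,b))
c=np.array([onz("top",*t(*x),.1) for x in[(36,140),(620,45),(712,458),(98,560)]]);print(c)
ax=c[0]+c[3]-c[1]-c[2];th=np.arctan2(-ax[0],ax[1]);print('yaw from widths',th)
ey=np.array([-np.sin(th),np.cos(th),0]);ex=np.array([np.cos(th),np.sin(th),0])
O=c.mean(0)-ex*.03; O[2]=0; print("O",O)
S=lambda p:np.array([(p-O)@ex,(p-O)@ey])
for n,a,z in[("pin",(112,130),.147),("roof",(112,135),.139),("clip",(245,130),.113),("tongue root",(237,92),.11),("tongue",(235,62),.118),("bladetip",(154,388),.135),("bladeroot",(122,172),.135),("big",(197,478),.13),("small",(545,425),.125)]: 
    p=onz("top",*t(*a),z);print(n,p,S(p))
k=np.array([onz("top",*t(*x),.16) for x in[(455,157),(573,137),(606,278),(487,303)]])
m=k.mean(0);e=k[0]+k[3]-k[1]-k[2];print("carton",m,S(m),"yaw rel",np.arctan2(-e[0],e[1])-th,[S(x) for x in k])
e=k[0]+k[1]-k[2]-k[3];print(np.arctan2(e[1],e[0])-th)
E
```

```text
pin [0.6555 0.121  0.15  ] 0.0011414600722990768
bladetip [0.5036 0.0957 0.1388] 0.0016374339604480852
cart nearL [ 0.5447 -0.0906  0.1635] 0.0033067033644364843
cart farL [ 0.6307 -0.0749  0.164 ] 0.0035435419106439724
cart farR [ 0.6444 -0.1425  0.1604] 0.0021761231071260106
cart nearR [ 0.5602 -0.1578  0.1612] 0.0018685420678357311
big [0.4536 0.0719 0.1426] 0.0018162839746993444
small [ 0.4823 -0.1236  0.1359] 0.00130597464114736
tongue tip [0.7079 0.0516 0.121 ] 2.0684546561772448e-05
[[ 0.67    0.1717  0.1   ]
 [ 0.7283 -0.1808  0.1   ]
 [ 0.4712 -0.2238  0.1   ]
 [ 0.4144  0.1308  0.1   ]]
yaw from widths 0.16130759817800336
O [ 0.5414 -0.0303  0.    ]
pin [0.6573 0.1214 0.147 ] [0.1388 0.1312]
roof [0.6574 0.1222 0.139 ] [0.139  0.1319]
clip [0.6699 0.046  0.113 ] [0.1391 0.0547]
tongue root [0.6953 0.0509 0.11  ] [0.165  0.0554]
tongue [0.7111 0.0518 0.118 ] [0.1807 0.0538]
bladetip [0.5066 0.0968 0.135 ] [-0.0139  0.1311]
bladeroot [0.6361 0.1165 0.135 ] [0.117  0.1297]
big [0.4554 0.0725 0.13  ] [-0.0683  0.1154]
small [ 0.4856 -0.1247  0.125 ] [-0.0702 -0.0842]
carton [ 0.5972 -0.1164  0.16  ] [ 0.0413 -0.0939] yaw rel 0.027800062075691773 [array([ 0.0843, -0.0588]), array([ 0.085 , -0.1273]), array([-0.0006, -0.1291]), array([-0.0037, -0.0605])]
0.020424987984807935
```

```bash
python3 -m creep '[[0,24,59,4,0,0,0.104],[0,24,59,4,0,0,0.104],[0,24,59,4,0,0,0.104],[0,24,59,4,0,0,0.104],[0,24,59,4,0,0,0.104]]'; python3 -m creep '[[0,24,59,0,0,0,0.104],[0,24,59,0,0,0,0.104],[0,24,59,0,0,0,0.104],[0,24,59,0,0,0,0.104],[0,24,59,0,0,0,0.104]]'; python3 -m creep '[[0,24,59,0,0,0,0.104],[0,24,59,0,0,0,0.104],[0,24,59,0,0,0,0.1],[0,0,0,0,0,0,0],[0,0,0,0,0,0,0]]'
```

```text
t: 0.72
eef_pos: [0.3706, -0.3349, 0.2509]
tool_rot: [-0.0, 0.899, 0.438, -0.0]
contact_force: [0.5, -0.2, 0.3]
gripper_width: 0.501
grasp_force: 0.0
t: 1.35
eef_pos: [0.4883, -0.0458, 0.2509]
tool_rot: [0.0, 0.756, 0.654, -0.0]
contact_force: [0.4, 0.5, 0.7]
gripper_width: 0.499
grasp_force: 0.0
t: 1.98
eef_pos: [0.5583, 0.1257, 0.2502]
tool_rot: [-0.0, 0.648, 0.762, -0.001]
contact_force: [0.0, -1.4, -0.5]
gripper_width: 0.495
grasp_force: 0.0
```

```bash
python3 -m creep '[[0,10,17,-20,0,0,0],[0,0,0,-40,0,0,0],[0,0,0,-40,0,0,0],[0,0,0,-20,0,0,0],[0,0,0,0,0,0,0]]'; python3 - <<'E'
from h import *
p,d=look("side","s1"); q,d=look("top","t1")
a=cv2.resize(p[140:240,200:320],None,fx=3.3,fy=4); b=cv2.resize(q[100:200,255:375],None,fx=3.3,fy=4)
cv2.imwrite('pics/c1.png',np.hstack([a,b])[:,:,::-1])
print(get_obs()['eef_pos'])
E
```

```text
t: 2.6
eef_pos: [0.568, 0.1416, 0.13]
tool_rot: [-0.001, 0.649, 0.761, -0.001]
contact_force: [1.2, 0.4, 0.1]
gripper_width: 0.503
grasp_force: 0.0
[0.56953738 0.1429717  0.13218802]
```

View pics/c1.png

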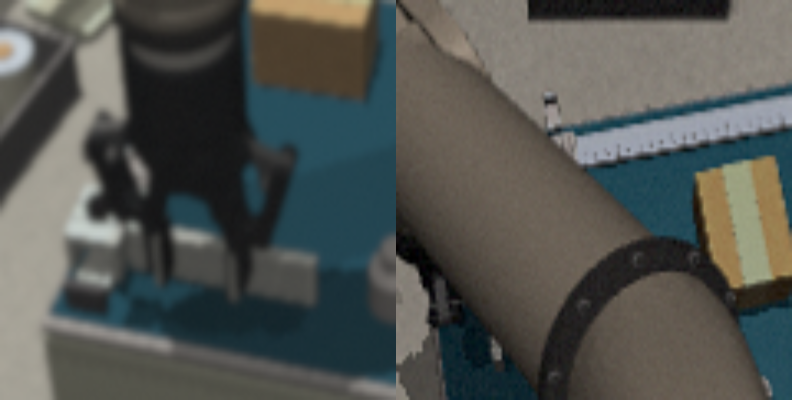

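The side part shows both fingertips, at crop (165,285) and (235,300), on the left side of the blade. The far knuckle is near the carriage, so I'll shift 10 mm nearer the robot.

```bash
python3 -m creep '[[0,-10,-2,0,0,0,0],[0,0,0,-20,0,0,0],[0,0,0,0,0,0,0],[0,1,-7,0,0,0,0],[0,1,-5,0,0,0,0]]'; for i in 1 ; do python3 -m creep '[[0,0.6,-4,0,0,0,0],[0,0.6,-4,0,0,0,0],[0,0,0,0,0,0,0]]';  python3 -m creep '[[0,0.6,-4,0,0,0,0],[0,0.6,-4,0,0,0,0],[0,0,0,0,0,0,0]]'; done
```

```text
t: 3.32
eef_pos: [0.5611, 0.1285, 0.1111]
tool_rot: [0.0, 0.648, 0.762, 0.0]
contact_force: [-0.1, 0.5, 0.2]
gripper_width: 0.5
grasp_force: 0.0
t: 3.7
eef_pos: [0.5621, 0.1208, 0.111]
tool_rot: [0.0, 0.648, 0.761, 0.0]
contact_force: [0.3, -0.5, 0.1]
gripper_width: 0.501
grasp_force: 0.0
t: 4.08
eef_pos: [0.5632, 0.1125, 0.1109]
tool_rot: [0.0, 0.648, 0.761, -0.0]
contact_force: [-0.5, -0.1, 0.4]
gripper_width: 0.501
grasp_force: 0.0
```

```bash
python3 -m creep '[[0,0.8,-5,0,0,0,0],[0,0.8,-5,0,0,0,0],[0,0.8,-5,0,0,0,0],[0,0.8,-5,0,0,0,0],[0,0.8,-5,0,0,0,0]]'; python3 -m creep '[[0,0.8,-5,0,0,0,0],[0,0.8,-5,0,0,0,0],[0,0.8,-5,0,0,0,0],[0,0.5,-3,0,0,0,0],[0,0,0,0,0,0,0]]'
python3 - <<'E'
from h import *
p,d=look("side","s2"); q,d=look("top","t2")
a=cv2.resize(p[140:240,200:320],None,fx=3.3,fy=4); b=cv2.resize(q[100:200,255:375],None,fx=3.3,fy=4)
cv2.imwrite('pics/c2.png',np.hstack([a,b])[:,:,::-1])
print(get_obs()['eef_pos'])
E
```

```text
t: 4.7
eef_pos: [0.5671, 0.0877, 0.1109]
tool_rot: [-0.0, 0.648, 0.762, -0.0]
contact_force: [0.0, 0.4, -0.1]
gripper_width: 0.5
grasp_force: 0.6
t: 5.32
eef_pos: [0.57, 0.0695, 0.1109]
tool_rot: [0.0, 0.648, 0.761, -0.0]
contact_force: [-0.1, 0.3, -0.0]
gripper_width: 0.499
grasp_force: 0.0
[0.56991562 0.06989959 0.11085562]
```

View pics/c2.png

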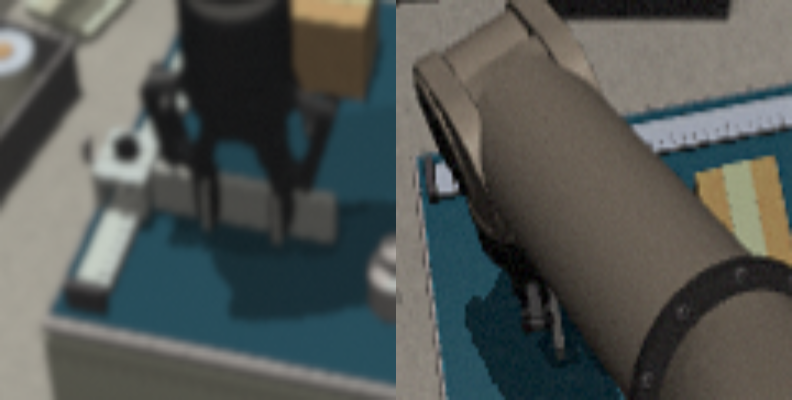

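The stop has followed the fingers: the pin head is at crop (127,148) and the clip just beyond it. Now I'll take small steps and watch the force.

```bash
f(){ grep -E 'eef|contact'; }
python3 -m creep '[[0,0.5,-3,0,0,0,0],[0,0.3,-2,0,0,0,0]]'|f
python3 -m creep '[[0,0.3,-2,0,0,0,0],[0,0,0,0,0,0,0]]'|f
python3 -m creep '[[0,0.3,-2,0,0,0,0],[0,0,0,0,0,0,0]]'|f
python3 -m creep '[[0,0.15,-1,0,0,0,0],[0,0,0,0,0,0,0]]'|f
python3 -m creep '[[0,0.15,-1,0,0,0,0],[0,0,0,0,0,0,0]]'|f
python3 -m creep '[[0,0.15,-1,0,0,0,0],[0,0,0,0,0,0,0]]'|f
```

```text
eef_pos: [0.5707, 0.0652, 0.1109]
contact_force: [-0.7, 1.1, 0.0]
eef_pos: [0.571, 0.0636, 0.1109]
contact_force: [-0.5, 2.0, -0.8]
eef_pos: [0.571, 0.0632, 0.1109]
contact_force: [-1.7, 6.4, -0.2]
eef_pos: [0.5711, 0.0625, 0.111]
contact_force: [-0.7, 6.1, -1.2]
eef_pos: [0.5715, 0.0603, 0.1109]
contact_force: [-1.2, 4.1, 0.7]
eef_pos: [0.572, 0.0575, 0.1109]
contact_force: [-0.7, 2.4, -0.1]
```

```bash
f(){ grep -E 'eef|contact'; }
python3 -m creep '[[0,0.15,-1,0,0,0,0],[0,0,0,0,0,0,0]]'|f
python3 -m creep '[[0,0.15,-1,0,0,0,0],[0,0,0,0,0,0,0]]'|f
python3 -m creep '[[0,0.15,-1,0,0,0,0],[0,0,0,0,0,0,0]]'|f
```

```text
eef_pos: [0.5722, 0.0563, 0.1109]
contact_force: [-0.2, -0.3, -0.6]
eef_pos: [0.5723, 0.0557, 0.1109]
contact_force: [0.4, 0.5, 0.3]
eef_pos: [0.5724, 0.0548, 0.1109]
contact_force: [0.1, 1.5, 0.1]
```

The force dipped. I'll back off, rise, and check from above.

```bash
python3 -m creep '[[0,-2.4,15,0,0,0,0],[0,0,0,50,0,0,0],[0,0,0,60,0,0,0],[0,-40,0,40,0,0,0],[0,-40,-60,0,0,0,0]]'|grep eef;python3 -m creep '[[0,-10,-60,0,0,0,0],[0,-10,-60,0,0,0,0],[0,-10,-60,0,0,0,0],[0,0,-60,0,0,0,0],[0,0,0,0,0,0,0]]'|grep eef; python3 - <<'E'
from h import *
q,d=look("top","t3");p,_=look("side","s3")
b=cv2.resize(q[112:212,255:405],None,fx=5,fy=5,interpolation=cv2.INTER_CUBIC)
cv2.imwrite('pics/c3.png',cv2.convertScaleAbs(b[:,:,::-1],alpha=1.3))
E
```

```text
eef_pos: [0.4963, 0.0233, 0.2646]
eef_pos: [0.4641, -0.2264, 0.2605]
```

View pics/c3.png

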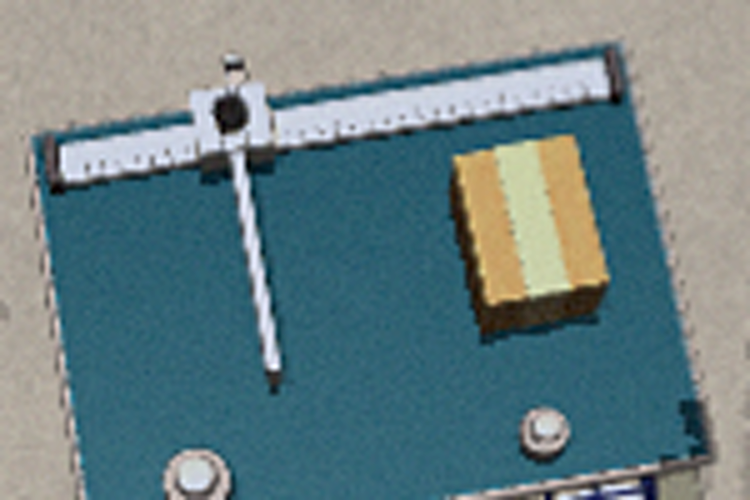

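The stop now covers the clip: pin head at crop (230,113), tongue tip at (234,62), blade tip at (275,375). I'll check this numerically and work out the carton push.

```bash
python3 - <<'E'
from h import *
np.set_printoptions(precision=4,suppress=True)
O=np.array([.5453,-.0297,0]);th=.1613
ey=np.array([-np.sin(th),np.cos(th),0]);ex=np.array([np.cos(th),np.sin(th),0])
S=lambda p:np.array([(p-O)@ex,(p-O)@ey,p[2]])
t=lambda U,V:((U+.5)/5-.5+255,(V+.5)/5-.5+112)
def pin(tag,u0,v0,r=6,n="top"):
    g=np.load(tag+'.npz')['p'].astype(float).max(2)[v0-r:v0+r+1,u0-r:u0+r+1]
    w=np.clip(90-g,0,None); k,l,st,c=cv2.connectedComponentsWithStats((w>0).astype(np.uint8))
    c0=l[r,r]; w=w*(l==c0)*(c0>0); V,U=np.mgrid[:g.shape[0],:g.shape[1]]
    return (U*w).sum()/w.sum()+u0-r,(V*w).sum()/w.sum()+v0-r,(w>0).sum()
a=pin('top0',277,138);b=pin('t3',301,134);print(a,b)
for x in(a,b): print(S(onz('top',x[0],x[1],.147)))
for nm,uv,z in[("tongue tip",(233,64),.118),("tongue root",(236,78),.11),("blade root",(238,155),.135),("blade tip",(273,370),.135),("clip0",(245,130),.113)]: print(nm,S(onz('top',*t(*uv),z)))
def tri(q,r):
    o1,r1=ray("top",*q);o2,r2=ray("side",*r);k=np.linalg.lstsq(np.c_[r1,-r2],o2-o1,rcond=None)[0];return S((o1+r1*k[0]+o2+r2*k[1])/2)
for T,sd,s0,q in(('top0','side0',(230,191),a),('t3','s3',None,b)):
    if s0 is None:
        s0=tuple(int(round(v)) for v in proj('side',onz('top',b[0],b[1],.147)))
    c=pin(sd,*s0);print('side',c,tri(q[:2],c[:2]))
E
```

```text
(np.float64(276.94757709251104), np.float64(138.52114537444933), np.int64(41)) (np.float64(300.5265357292102), np.float64(134.41245298788132), np.int64(44))
[0.1321 0.1318 0.147 ]
[0.1329 0.0628 0.147 ]
tongue tip [0.1757 0.0551 0.118 ]
tongue root [0.17   0.0546 0.11  ]
blade root [0.1119 0.0618 0.135 ]
blade tip [-0.0189  0.063   0.135 ]
clip0 [0.1352 0.0547 0.113 ]
side (np.float64(229.7763253449528), np.float64(191.46042120551925), np.int64(35)) [0.1323 0.1318 0.1461]
side (np.float64(239.97494922139472), np.float64(171.67975626269464), np.int64(43)) [0.1318 0.0629 0.1499]
```

The measurement puts the stop at 0.063 and the notch at 0.055, with the pin about 4 mm up. It is still on the first ridge's crest, so it needs another push of up to 8 mm.

```bash
python3 -m creep '[[0,0,60,0,0,0,0],[0,10,60,0,0,0,0],[0,16,60,0,0,0,0],[0,40,60,0,0,0,0],[0,40,54,0,0,0,0]]'|grep eef;python3 -m creep '[[0,0,0,-60,0,0,0],[0,0,0,-50,0,0,0],[0,0,0,-39,0,0,0],[0,0,0,0,0,0,0]]'|grep -E "eef|tool_rot|contact"
```

```text
eef_pos: [0.563, 0.0649, 0.2615]
eef_pos: [0.5601, 0.0623, 0.1096]
tool_rot: [-0.002, 0.647, 0.763, -0.002]
contact_force: [0.1, -0.5, 0.3]
```

```bash
f(){ grep -E 'eef|contact'; }
python3 -m creep '[[0,8,1.3,1,0,0,0],[0,0,0,0,0,0,0]]'|f
python3 -m creep '[[0,0.6,-4,0,0,0,0],[0,0.5,-3,0,0,0,0],[0,0,0,0,0,0,0]]'|f
python3 -m creep '[[0,0.15,-1,0,0,0,0],[0,0,0,0,0,0,0]]'|f
python3 -m creep '[[0,0.15,-1,0,0,0,0],[0,0,0,0,0,0,0]]'|f
python3 -m creep '[[0,0.15,-1,0,0,0,0],[0,0,0,0,0,0,0]]'|f
python3 -m creep '[[0,0.15,-1,0,0,0,0],[0,0,0,0,0,0,0]]'|f
```

```text
eef_pos: [0.5733, 0.0627, 0.1153]
contact_force: [-0.1, -0.4, 0.2]
eef_pos: [0.5722, 0.054, 0.1131]
contact_force: [-0.3, -0.1, -0.6]
eef_pos: [0.5723, 0.0536, 0.1128]
contact_force: [-0.5, 0.5, -0.6]
eef_pos: [0.5725, 0.0526, 0.1128]
contact_force: [0.5, 0.7, -0.8]
eef_pos: [0.5727, 0.0516, 0.1129]
contact_force: [0.4, -0.3, 0.3]
eef_pos: [0.5728, 0.0506, 0.1129]
contact_force: [-0.3, -0.2, 0.0]
```

```bash
cat >> h.py <<'E'
O=np.array([.5453,-.0297,0]);th=.1613
ey=np.array([-np.sin(th),np.cos(th),0]);ex=np.array([np.cos(th),np.sin(th),0])
S=lambda p:np.array([(p-O)@ex,(p-O)@ey,p[2]])
E
python3 - <<'E'
from h import *
p,_=look("side","s4"); p=p.astype(float).max(2)
q=np.load('s3.npz')['p'].astype(float).max(2)
for nm,g in(("before",q),("now",p)):
    m=(g[160:182,228:252]<80).astype(np.uint8);k,l,st,c=cv2.connectedComponentsWithStats(m)
    for i in range(1,k):
        if st[i,4]>10: u,v=c[i]+[228,160];print(nm,st[i],u,v,[S(onz('side',u,v,z)).round(4) for z in(.146,.15)])
E
```

```text
before [ 9  9  6  7 35] 239.82857142857142 171.8 [array([0.134, 0.059, 0.146]), array([0.1319, 0.0636, 0.15  ])]
now [19  0  5 10 33] 249.45454545454544 163.15151515151516 [array([0.1224, 0.0215, 0.146 ]), array([0.1204, 0.0264, 0.15  ])]
now [11  9  6  5 25] 241.24 170.96 [array([0.1317, 0.0552, 0.146 ]), array([0.1297, 0.0598, 0.15  ])]
now [18 18  6  4 16] 248.9375 180.0 [array([0.1029, 0.0831, 0.146 ]), array([0.101 , 0.0876, 0.15  ])]
```

The side view fits the pin being down at y ≈ 0.055, which is in the notch. I'll back off and confirm from above, moving over to the carton's right side.

```bash
python3 -m creep '[[0,-2,13,0,0,0,0],[0,0,0,50,0,0,0],[0,0,0,60,0,0,0],[0,-40,0,40,0,0,0],[0,-40,-60,0,0,0,0]]'|grep eef;python3 -m creep '[[0,-10,-60,0,0,0,0],[0,-10,-60,0,0,0,0],[0,-10,-60,0,0,0,0],[0,0,-60,0,0,0,0],[0,0,0,0,0,0,0]]'|grep eef; python3 - <<'E'
from h import *
q,_=look("top","t5");p,_=look("side","s5")
def dark(p,u0,v0,r=6):
    g=p.astype(float).max(2)[v0-r:v0+r+1,u0-r:u0+r+1]; w=np.clip(90-g,0,None)
    k,l,st,c=cv2.connectedComponentsWithStats((w>0).astype(np.uint8)); i=l[r,r]; w=w*(l==i)*(i>0); V,U=np.mgrid[:13,:13]
    return (U*w).sum()/w.sum()+u0-r,(V*w).sum()/w.sum()+v0-r
a=dark(q,303,134);b=dark(p,241,171)
o1,r1=ray("top",*a);o2,r2=ray("side",*b);k=np.linalg.lstsq(np.c_[r1,-r2],o2-o1,rcond=None)[0]
print(a,b,S((o1+r1*k[0]+o2+r2*k[1])/2))
# carton: orange/cream top mask by height of depth
d=np.load('t5.npz')['d'] if 0 else _
hsv=cv2.cvtColor(q,cv2.COLOR_RGB2HSV); m=((hsv[...,0]<35)&(hsv[...,0]>8)&(hsv[...,1]>50)&(hsv[...,2]>110)).astype(np.uint8); m[:,:335]=0;m[:,390:]=0;m[:130]=0;m[190:]=0
m=cv2.morphologyEx(m,cv2.MORPH_CLOSE,np.ones((3,3)))
c=max(cv2.findContours(m,cv2.RETR_EXTERNAL,cv2.CHAIN_APPROX_NONE)[0],key=cv2.contourArea)[:,0]
w=np.array([S(onz('top',*x,.16))[:2] for x in c.astype(float)],np.float32); print(cv2.minAreaRect(w*1000))
E
```

```text
eef_pos: [0.4973, 0.017, 0.2666]
eef_pos: [0.4652, -0.2328, 0.2626]
(np.float64(303.26900866217517), np.float64(134.446583253128)) (np.float64(241.13164777680907), np.float64(170.92676547515256)) [0.13198256 0.05503849 0.14592605]
((37.32017135620117, -94.27803039550781), (88.70353698730469, 69.36228942871094), 2.0030734539031982)
```

The stop is in the notch: y = 0.0550, and the pin is back at its initial height. The carton is at scale (0.037, −0.094), yaw 2°. Next I'll go to its right side.

```bash
python3 -m creep '[[0,48,15,0,0,0,0],[0,48,15,0,0,0,0],[0,47,16,0,0,0,0],[0,0,0,-40,0,0,0],[0,0,0,0,0,0,0]]';python3 -m creep '[[0,0,0,-50,0,0,0],[0,0,0,-50,0,0,0],[0,0,0,0,0,0,0]]'; python3 -c "
from h import *
print(S(get_obs()['eef_pos']))"
```

```text
t: 13.8
eef_pos: [0.6075, -0.179, 0.2199]
tool_rot: [-0.003, 0.646, 0.763, -0.001]
contact_force: [-1.0, 0.0, 0.2]
gripper_width: 0.502
grasp_force: 0.0
t: 14.18
eef_pos: [0.6065, -0.1814, 0.121]
tool_rot: [-0.003, 0.648, 0.762, -0.001]
contact_force: [-0.5, 0.9, 1.8]
gripper_width: 0.494
grasp_force: 0.0
[ 0.03605988 -0.15951783  0.12096041]
```

```bash
f(){ grep -E 'eef|contact'; }
python3 -m creep '[[0,-0.65,4,0,0,0,0],[0,-0.65,4,0,0,0,0],[0,-0.65,4,0,0,0,0],[0,-0.65,4,0,0,0,0],[0,-0.65,4,0,0,0,0]]'|f
python3 -m creep '[[0,-0.65,4,0,0,0,0],[0,-0.65,4,0,0,0,0],[0,-0.65,4,0,0,0,0],[0,-0.65,4,0,0,0,0],[0,-0.65,4,0,0,0,0]]'|f
python3 -m creep '[[0,-0.65,4,0,0,0,0],[0,-0.65,4,0,0,0,0],[0,-0.65,4,0,0,0,0],[0,-0.65,4,0,0,0,0],[0,-0.65,4,0,0,0,0]]'|f
python3 -m creep '[[0,-0.65,4,0,0,0,0],[0,-0.65,4,0,0,0,0],[0,-0.65,4,0,0,0,0],[0,-0.65,4,0,0,0,0],[0,-0.65,4,0,0,0,0]]'|f
python3 -m creep '[[0,-0.65,4,0,0,0,0],[0,-0.65,4,0,0,0,0],[0,-0.65,4,0,0,0,0],[0,-0.65,4,0,0,0,0],[0,-0.65,4,0,0,0,0]]'|f
python3 -c "
from h import *
print(S(get_obs()['eef_pos']))"
```

```text
eef_pos: [0.6059, -0.1621, 0.1232]
contact_force: [0.4, -0.1, -0.6]
eef_pos: [0.6027, -0.1422, 0.123]
contact_force: [0.2, -2.8, 0.6]
eef_pos: [0.5993, -0.1221, 0.1229]
contact_force: [0.3, -2.9, 1.8]
eef_pos: [0.596, -0.1021, 0.1228]
contact_force: [-0.4, -2.9, 1.5]
eef_pos: [0.5928, -0.082, 0.1229]
contact_force: [1.6, -2.3, 1.6]
[ 0.03845823 -0.05928669  0.12287576]
```

```bash
f(){ grep -E 'eef|contact'; }
python3 -m creep '[[0,-0.65,4,0,0,0,0],[0,-0.65,4,0,0,0,0],[0,-0.65,4,0,0,0,0],[0,-0.65,4,0,0,0,0],[0,-0.5,3,0,0,0,0]]'|f
python3 -m creep '[[0,-0.3,2,0,0,0,0],[0,0,0,0,0,0,0]]'|f
python3 -m creep '[[0,-0.15,1,0,0,0,0],[0,0,0,0,0,0,0]]'|f
python3 -m creep '[[0,-0.15,1,0,0,0,0],[0,0,0,0,0,0,0]]'|f
python3 -c "
from h import *
print(S(get_obs()['eef_pos']))"
```

```text
eef_pos: [0.5897, -0.063, 0.1228]
contact_force: [-0.2, -2.1, 0.8]
eef_pos: [0.5893, -0.0608, 0.1228]
contact_force: [0.3, -0.4, -0.2]
eef_pos: [0.5892, -0.0603, 0.1228]
contact_force: [0.2, -1.9, 0.5]
eef_pos: [0.5891, -0.0592, 0.1228]
contact_force: [0.1, -0.9, 0.5]
[ 0.03843919 -0.03618188  0.12280886]
```

```bash
f(){ grep -E 'eef|contact'; }
python3 -m creep '[[0,-0.15,1,0,0,0,0],[0,0,0,0,0,0,0]]'|f
python3 -m creep '[[0,-0.15,1,0,0,0,0],[0,0,0,0,0,0,0]]'|f
python3 -m creep '[[0,-0.15,1,0,0,0,0],[0,0,0,0,0,0,0]]'|f
```

```text
eef_pos: [0.5889, -0.0581, 0.1228]
contact_force: [1.2, -1.7, -0.1]
eef_pos: [0.5888, -0.0571, 0.1228]
contact_force: [-0.3, -0.6, -0.5]
eef_pos: [0.5886, -0.0561, 0.1228]
contact_force: [-1.2, -0.8, -0.6]
```

```bash
f(){ grep -E 'eef|contact'; }
python3 -m creep '[[0,-0.08,0.5,0,0,0,0],[0,0,0,0,0,0,0]]'|f
python3 -m creep '[[0,-0.08,0.5,0,0,0,0],[0,0,0,0,0,0,0]]'|f
```

```text
eef_pos: [0.5886, -0.0558, 0.1229]
contact_force: [-0.0, -0.9, -1.2]
eef_pos: [0.5885, -0.0553, 0.1229]
contact_force: [0.5, -0.1, -0.7]
```

```bash
f(){ grep -E 'eef|contact'; }
python3 -m creep '[[0,-0.08,0.5,0,0,0,0],[0,0,0,0,0,0,0]]'|f
python3 -m creep '[[0,-0.08,0.5,0,0,0,0],[0,0,0,0,0,0,0]]'|f
python3 -m creep '[[0,-0.08,0.5,0,0,0,0],[0,0,0,0,0,0,0]]'|f
```

```text
eef_pos: [0.5885, -0.0548, 0.1229]
contact_force: [0.5, -0.6, -0.9]
eef_pos: [0.5884, -0.0543, 0.1229]
contact_force: [0.6, -1.0, -1.3]
eef_pos: [0.5883, -0.0537, 0.1229]
contact_force: [0.4, -1.2, -1.3]
```

```bash
f(){ grep -E 'eef|contact'; }
python3 -m creep '[[0,-0.08,0.5,0,0,0,0],[0,0,0,0,0,0,0]]'|f
python3 - <<'E'
from h import *
p,_=look("side","s6");print(S(get_obs()['eef_pos']))
for tag in('s5','s6'):
    g=np.load(tag+'.npz')['p'].astype(float).max(2)[160:182,228:252]
    k,l,st,c=cv2.connectedComponentsWithStats((g<80).astype(np.uint8))
    print(tag,[(st[i,4],c[i]+[228,160]) for i in range(1,k) if st[i,4]>10])
cv2.imwrite('pics/c6.png',cv2.resize(p[120:220,210:360],None,fx=5,fy=5,interpolation=cv2.INTER_CUBIC)[:,:,::-1])
E
```

```text
eef_pos: [0.5882, -0.0532, 0.1229]
contact_force: [-0.2, -0.6, -0.8]
[ 0.0385937  -0.03013793  0.12289537]
s5 [(np.int32(26), array([241.30769231, 171.03846154])), (np.int32(35), array([243.28571429, 180.31428571]))]
s6 [(np.int32(25), array([241.24, 170.96])), (np.int32(15), array([248.8       , 179.93333333])), (np.int32(14), array([237.35714286, 180.78571429]))]
```

View pics/c6.png

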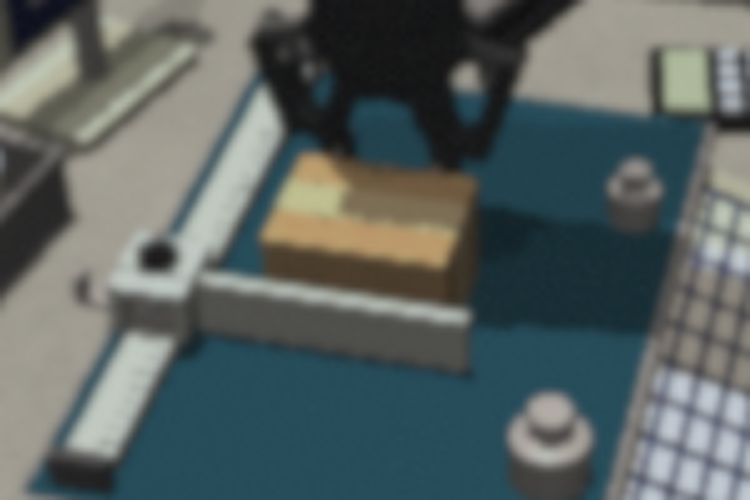

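The carton lies close to the blade: its left top edge runs from crop (265,240) to (445,267). The stop hasn't moved. I'll estimate the gap.

```bash
python3 - <<'E'
from h import *
s=lambda U,V:((U+.5)/5-.5+210,(V+.5)/5-.5+120)
for n,x,z in[("farL",(263,240),.16),("nearL",(445,267),.16),("farR",(302,153),.16),("nearR",(478,180),.16),("blade tip left top",(470,318),.135),("blade root left top",(203,280),.135),("blade right top near",(470,310),.135),("pin",(157,252),.146)]: print(n,S(onz('side',*s(*x),z)).round(4))
for n,x,z in[("0farL",(332,112),.16),("0nearL",(505,134),.16)]: print(n,S(onz('side',*s(*x),z)).round(4))
E
```

```text
farL [0.0805 0.0479 0.16  ]
nearL [-0.0085  0.0478  0.16  ]
farR [ 0.0826 -0.0234  0.16  ]
nearR [-0.008  -0.0219  0.16  ]
blade tip left top [-0.0216  0.0524  0.135 ]
blade root left top [0.1104 0.0544 0.135 ]
blade right top near [-0.0202  0.0467  0.135 ]
pin [0.1335 0.0518 0.146 ]
0farL [ 0.0778 -0.061   0.16  ]
0nearL [-0.0124 -0.0628  0.16  ]
```

```bash
f(){ grep -E 'eef|contact'; }
python3 -m creep '[[0,-0.08,0.5,0,0,0,0],[0,0,0,0,0,0,0]]'|f
python3 -m creep '[[0,-0.08,0.5,0,0,0,0],[0,0,0,0,0,0,0]]'|f
python3 -m creep '[[0,-0.08,0.5,0,0,0,0],[0,0,0,0,0,0,0]]'|f
```

```text
eef_pos: [0.5882, -0.0528, 0.1229]
contact_force: [-0.5, -1.2, -0.5]
eef_pos: [0.5881, -0.0522, 0.1229]
contact_force: [-0.1, -1.4, -0.2]
eef_pos: [0.588, -0.0519, 0.1229]
contact_force: [-0.7, -1.5, -0.5]
```

```bash
f(){ grep -E 'eef|contact'; }
python3 -m creep '[[0,-0.08,0.5,0,0,0,0],[0,0,0,0,0,0,0]]'|f
python3 -m creep '[[0,-0.08,0.5,0,0,0,0],[0,0,0,0,0,0,0]]'|f
```

```text
eef_pos: [0.588, -0.0518, 0.1229]
contact_force: [0.4, -3.2, -0.7]
eef_pos: [0.588, -0.0516, 0.123]
contact_force: [1.3, -4.4, 0.9]
```

The force is rising without motion, so the carton is seated. I'll retreat and check.

```bash
python3 -m creep '[[0,0,0,0,0,0,0],[0,0,0,0,0,0,0],[0,1,-6,0,0,0,0],[0,3,-20,0,0,0,0],[0,0,0,50,0,0,0]]'|grep eef;python3 -m creep '[[0,0,0,60,0,0,0],[0,-50,-40,40,0,0,0],[0,-50,-60,0,0,0,0],[0,-20,-60,0,0,0,0],[0,0,0,0,0,0,0]]'|grep -E "eef|t:"; python3 - <<'E'
from h import *
q,_=look("top","t7");p,_=look("side","s7")
def dark(p,u0,v0,r=6):
    g=p.astype(float).max(2)[v0-r:v0+r+1,u0-r:u0+r+1]; w=np.clip(90-g,0,None)
    k,l,st,c=cv2.connectedComponentsWithStats((w>0).astype(np.uint8)); i=l[r,r]; w=w*(l==i)*(i>0); V,U=np.mgrid[:13,:13]
    return (U*w).sum()/w.sum()+u0-r,(V*w).sum()/w.sum()+v0-r
a=dark(q,303,134);b=dark(p,241,171)
o1,r1=ray("top",*a);o2,r2=ray("side",*b);k=np.linalg.lstsq(np.c_[r1,-r2],o2-o1,rcond=None)[0]
print(S((o1+r1*k[0]+o2+r2*k[1])/2))
hsv=cv2.cvtColor(q,cv2.COLOR_RGB2HSV); m=((hsv[...,0]<35)&(hsv[...,0]>8)&(hsv[...,1]>50)&(hsv[...,2]>110)).astype(np.uint8); m[:,:300]=0;m[:,390:]=0;m[:130]=0;m[200:]=0
m=cv2.morphologyEx(m,cv2.MORPH_CLOSE,np.ones((3,3)))
c=max(cv2.findContours(m,cv2.RETR_EXTERNAL,cv2.CHAIN_APPROX_NONE)[0],key=cv2.contourArea)[:,0]
w=np.array([S(onz('top',*x,.16))[:2] for x in c.astype(float)],np.float32); print(cv2.minAreaRect(w*1000))
cv2.imwrite('pics/c7.png',cv2.resize(q[112:212,255:405],None,fx=5,fy=5,interpolation=cv2.INTER_CUBIC)[:,:,::-1])
E
```

```text
eef_pos: [0.5891, -0.08, 0.1697]
t: 23.48
eef_pos: [0.4878, -0.2242, 0.2659]
tool_rot: [0.0, 0.652, 0.758, -0.001]
[0.13199756 0.05553249 0.14647268]
((38.31947708129883, -6.908018112182617), (89.90560913085938, 30.073680877685547), 5.303126811981201)
```

View pics/c7.png

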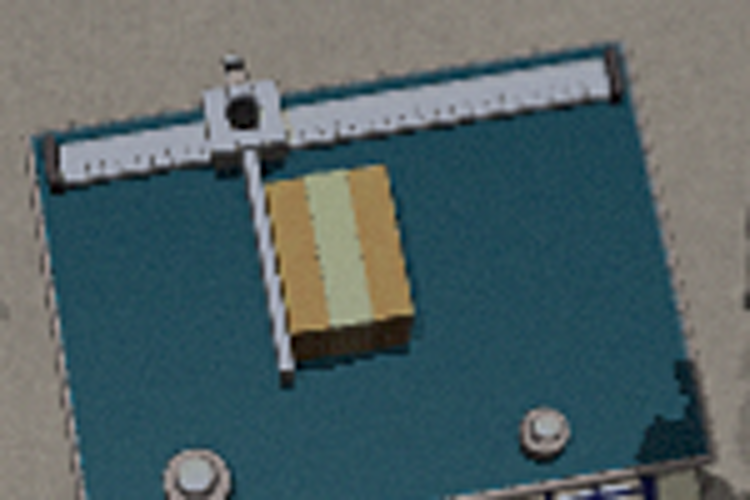

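The picture shows the carton flush along the blade (carton left edge 265–290, blade above it to (285,375)). The stop is still in the notch with its pin down at 0.0555.

```bash
python3 -c "
from station import *
print(hand_in())"
```

```text
the job is handed in; nothing more can be done
None
```

The job is handed in: the cameras showed the stop in its notch with the pin down and the carton flat against the blade, though the hand-in returned no verdict.

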